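# Dress the patisserie counter: nested gift tin and interlocking cake boards

## Task

Dress the counter display: stand the small tin inside the cup of the canister's base, lower the outer shell over it with its gaps over the lugs, all the way down onto the marble, and turn it clockwise to its stop so that it is locked. Also fit every cake board that is lying out into the pocket of its own shape in the tray, so that each drops flush with the rim. Any order will do between boards and canister; leave the jar, mug and other things on the counter alone.

Things in the scene. Friction and masses are not known exactly. Their poses are not given: they have to be found in the camera images.
- tray: Fixed aluminium tray with a grey floor, 121 mm (its x) by 155 mm (y), rim 16 mm high. Origin: centre of the underside. Recess floor 6 mm above the counter, split by steel strips (3 mm wide, 6 mm high) into four interlocking pockets of different shape on a 34 mm grid: 3 rows in x, 4 columns in y. Boards have 2 mm play a side; a board at home is level with the rim.
- board_l: L-shaped board: dummy on the corner cell, one arm to a cell 34 mm to +y, one to a cell 34 mm to -x. Black, 10 mm thick, arms 27 mm wide on a 34 mm grid. On it a fixed rigid cake dummy: a block 24 mm in x, 26 mm in y, 10 to 40 mm above the underside (5 mm bead on top); grip its x faces. Origin: on the underside below the dummy, z up. None if absent.
- board_s: S-shaped board: cells centred at (x,y) = (-17,-34), (-17,0), (17,0), (17,34) mm. Black, 10 mm thick, arms 27 mm wide on a 34 mm grid. On it a fixed rigid cake dummy: a block 24 mm in x, 26 mm in y, 10 to 40 mm above the underside (5 mm bead on top); grip its x faces. Origin: on the underside below the dummy, z up. None if absent.
- board_long: Long straight board: 95 mm in y by 27 mm in x, dummy in the middle. Black, 10 mm thick, arms 27 mm wide on a 34 mm grid. On it a fixed rigid cake dummy: a block 24 mm in x, 26 mm in y, 10 to 40 mm above the underside (5 mm bead on top); grip its x faces. Origin: on the underside below the dummy, z up. None if absent.
- board_short: Short straight board: 61 mm in x by 27 mm in y, dummy in the middle. Black, 10 mm thick, arms 27 mm wide on a 34 mm grid. On it a fixed rigid cake dummy: a block 24 mm in x, 26 mm in y, 10 to 40 mm above the underside (5 mm bead on top); grip its x faces. Origin: on the underside below the dummy, z up. None if absent.
- place_l (a point): Where the origin of board_l lies when it is home in its pocket, on the tray's floor; board_l's x and y axes are then parallel to the tray's and point the same way.
- place_s (a point): Where the origin of board_s lies when it is home in its pocket, on the tray's floor; board_s's x and y axes are then parallel to the tray's (or half a turn round: same shape).
- place_long (a point): Where the origin of board_long lies when it is home in its pocket, on the tray's floor; board_long's x and y axes are then parallel to the tray's (or half a turn round: same shape).
- place_short (a point): Where the origin of board_short lies when it is home in its pocket, on the tray's floor; board_short's x and y axes are then parallel to the tray's (or half a turn round: same shape).
- base: Fixed lower half of the twist-fit canister: marble plinth 100 x 100 mm, 14 mm high, with an upright open aluminium cup (outer diameter 52, inner 42, rim 46 mm above the counter). Origin: centre of the underside; x, y along the plinth's sides, z up. Two dark lugs stick out of the cup at +60 and +240 degrees (counter-clockwise from above) from the base's x axis.
- lug (a point): Top of one lug (28 mm out from the base's axis, at +60 degrees from base x); the other is straight across. Lugs: 10 mm wide, out to a radius of 32 mm, 21.5 to 27.5 mm above the counter.
- cup_floor (a point): Centre of the cup's inner floor, 18 mm above the counter, on the base's axis; the small tin stands here (within the 6 mm play of the cup).
- seat (a point): On the base's axis at the plinth's upper face, 14 mm above the counter: where the outer shell's origin lies when it is fully down.
- tin: The small closed tin (the inner shell): an upright steel cylinder, diameter 30 mm, 62 mm high. Origin: centre of its underside, z up.
- shell: The outer shell, upper half of the canister: a steel bell open below, outer diameter 76, inner 68, inner height 72 mm. Origin: centre of its lower rim, on which it stands; z up. When turned home on the base its x axis is parallel to the base's x (either way round) and its ledges lie under the lugs with 2.5 mm of vertical play, so it cannot be lifted off. Turning needs little torque.
- shell_grip (a point): Top centre of the wooden grip bar on the shell: 50 mm along the shell's x, 12 mm wide in y, 76 to 98 mm above the shell's lower rim; grip it across its width.
- shell_gap (a point): One of two 36-degree gaps, at the shell's +x and -x, in its inner ledges (5 mm high, at the lower rim, reaching in to radius 28.5 mm). It goes down over the lugs only with gaps over lugs (shell x at +60 degrees from base x or half a turn round, within 8 degrees); on the plinth it turns 60 degrees clockwise from above to its stop.
- tag: bystander: little price-card stand, 22 x 50 mm, 47 mm high; origin: centre of its underside. To be left alone.
- jar: bystander: jar, diameter 56 mm, 85 mm high; origin: centre of its underside. To be left alone.
- weight: bystander: brass weight, diameter 50 mm, 30 mm high; origin: centre of its underside. To be left alone.
- saucer: bystander: white saucer, diameter 130 mm, 16 mm high; origin: centre of its underside. To be left alone.
- creamer: bystander: white cup, diameter 64 mm, 60 mm high; origin: centre of its underside. To be left alone.
- mug: bystander: white mug, diameter 76 mm, 85 mm high; origin: centre of its underside. To be left alone.
- server: bystander: cake server, a spatula 250 mm long lying along its x; origin near its middle. To be left alone.
Mind the look-alikes: they are no part of the job. What is shaped like the board_long but blue is not meant.

How it is judged:
On the way, in this order (a step that is already met when the one before it is completed fails the run):
1. the small tin stands in the cup of the base (horizontal distance between tin and cup_floor below 0.009 m and z of tin in the frame of cup_floor below 0.004 m and angle between tin's own z axis and vertical below 0.12 rad), for 0.2 s.
2. the outer shell is fully down over it, not yet turned to the lock (all of step 1 and horizontal distance between shell and seat below 0.005 m and z of shell in the frame of seat below 0.0035 m and angle between shell's own z axis and vertical below 0.06 rad and angle between the x axis of shell and the x axis of base, either way round above 0.5 rad), for 0.1 s.
3. the outer shell is turned to its stop (all of step 1 and horizontal distance between shell and seat below 0.005 m and z of shell in the frame of seat below 0.0035 m and angle between shell's own z axis and vertical below 0.06 rad and angle between the x axis of shell and the x axis of base, either way round below 0.16 rad), for 0.2 s.
At the end, for the whole second after the job is handed in: Tin upright in the cup (within 9 mm); shell on the plinth (3.5 mm in height, 5 mm sideways), bar parallel to the base's x within 0.16 rad; each board present at rest and level in its own pocket: 4 mm sideways, 2 mm in height, 0.09 rad in yaw (all of step 3 and linear speed of each of shell, board_l, board_s, board_long, board_short below 0.02 m/s and horizontal distance between board_l and place_l below 0.004 m and z of board_l in the frame of place_l below 0.002 m and angle between each of board_l, board_s, board_long, board_short's own z axis and vertical below 0.05 rad and angle between the x axis of each of board_l, board_s, board_long, board_short and the x axis of tray, either way round below 0.09 rad and horizontal distance between board_s and place_s below 0.004 m and z of board_s in the frame of place_s below 0.002 m and horizontal distance between board_long and place_long below 0.004 m and z of board_long in the frame of place_long below 0.002 m and horizontal distance between board_short and place_short below 0.004 m and z of board_short in the frame of place_short below 0.002 m); the robot touches nothing.
It fails at once if a bystander is shoved away or knocked over (distance of any of tag, jar, weight, saucer, creamer, mug, server from where it was at the start of the episode above 0.05 m or angle between any of tag, jar, weight, saucer, creamer, mug's own z axis and vertical above 0.6 rad).
Of board_l, board_s, board_long, board_short only 3 to 4 are there at a start; the rules pass over those that are not, and their reading is None.
At some moment in a run one of board_l, board_s, board_long, board_short, shell may be knocked a few centimetres aside while the robot is not near it.
Once in a run the grip may slacken for a moment while it holds something.
It also fails if it takes over 210 s, if anything falls off the work surface, if the arm or the gripper's body presses on something with over 40 N, if the wrist force passes 120 N, or if a joint passes its speed limit or range.

## Robot

A 7-joint arm with a two-finger parallel gripper is mounted at the origin on the work surface. World frame = base frame: x ahead of the robot, y to its left, z up, the work surface at z = 0. Lengths are in m, angles in rad, forces in N, time in s.
With the tool pointing down it reaches from about 0.425 to 0.925 m from the base axis. Payload 6.8 kg.
Tool frame: the origin (TCP) lies on the front face of the gripper's body, between the roots of the fingers; the fingertips stand 73 mm ahead of it and the grasp point (between the pads) lies 54 mm ahead of it (env.nose_length is the distance from the TCP to the fingertips, in m); z points along the fingers, y is the line along which they close (so a half turn about z gives the same grasp; the last joint's range is limited). The gripper opens to 85 mm and grips with 20 to 120 N. Pads are 22 mm wide; open, the fingers measure 114 mm over their backs; the gripper's body (76 mm by 85 mm) begins 54 mm behind the grasp point. The pads swing forward as they close: fully open they stand 13 mm farther back than shut.
Start: joints at [1.095, 0.477, 0.022, 1.555, -0.011, 1.109, -0.083], TCP at [0.243, -0.63, 0.304] pointing down, gripper open.
Joint ranges: [-2.96, 2.96], [-0.34, 2.1], [-1.41, 1.46], [0.24, 2.44], [-1.37, 4.51], [0.17, 1.92], [-2.96, 2.96]. Speed limits (rad/s): [2.39, 2.39, 3.14, 3.14, 3.14, 3.14, 3.14].

## Interface

Orientations are given as a unit quaternion [w, x, y, z].
In Python, from cell import env, kin, camera, calibration, job gives the robot as it stands. The module is installed in compiled form; this text tells all that it offers. Calls block until the motion is done:
- env.reach(position, orientation): joint-space move of the TCP to a pose.
- env.movel(position, velocity=0.15, rot=None, stop_force=None): straight line of the TCP; rot=None keeps the orientation; velocity is the mean speed in m/s. With stop_force (N) it stops when the force on the tool has changed by that much, and returns True; else False.
- env.goto_joints(angles): joint-space move.
- env.grip(opening, f_grip=None): finger opening in m; f_grip is the grip in N (None keeps the last); returns when the fingers have stopped.
- env.dwell(seconds).
- kin.inverse_kinematics(position, orientation): joint angles nearest the present ones, or None.
- env.get_state(): the state.
- camera(name): name is "scene" or "top" or "wrist"; returns (picture, depth): 384x512x3 uint8, blue, green, red; 384x512 float32, m along the optical axis (not along the pixel's ray), 0 where there is no reading.
- calibration(name): a dict with "fx", "fy", "cx", "cy" (pixels), "rvec" (rotation vector, rad) and "tvec" (3), from world to camera coordinates, as OpenCV has them. Camera axes: x right, y down, z forward; pixel columns grow to the right and rows downward; lengths in m; the calibration is good to about 2 mm. The wrist camera is an equidistant fisheye: a pixel r from the principal point sees the ray r / f radians off the axis. A picture is of the moment at which its call begins: read the wrist's pose just before it. calibration takes no time and is no camera call; for the wrist camera it gives the pose at the moment of the call.
A pose or a line that the arm cannot do raises env.PlanningError and nothing moves.
- job.job_done(): hands the job in; it is judged then, once.
The state is a dict: "time": time; "qpos": joint angles; "joint_velocities": joint speeds; "joint_torque": joint torques, N m; "tcp_pos": TCP position; "orientation": TCP orientation; "force": force on the tool from outside, world axes, zero at the start; "torque": the same for the moment, N m; "opening": finger opening in m; "gripper_force": force on a finger pad.
Only numpy, scipy, OpenCV 4.12 (cv2) and the standard library are available. Lean on these libraries where they do the work, as an engineer would, in place of code of your own. Each camera call takes 0.05 s, during which the arm holds its last target. There are 200 camera calls.

## Working session

There is one attempt and no reset: what is moved stays moved. The work goes in short steps, each a Python script; the robot and the scene stay as the last script left them, time stands still between calls to the robot, and variables do not carry over. Pictures are saved under pics/ and viewed, at most 14 in all, crops included, and the job is handed in when it is done.

```bash
ls; mkdir -p pics
cat > h.py <<'E'
import numpy as np, cv2
from cell import env, kin, camera, calibration, job
E
python3 - <<'E'
from h import *
s=env.get_state();print(s['time'],s['tcp_pos'],s['orientation'],env.nose_length)
for n in('top','scene'):
    c=calibration(n);print(n,c)
    p,d=camera(n);cv2.imwrite(f'pics/{n}0.png',cv2.resize(p,(800,600),interpolation=cv2.INTER_CUBIC));np.savez(f'{n}0.npz',p=p,d=d)
print(calibration('wrist'))
E
```

```text
pics
0.0 [ 0.2425126  -0.62942209  0.30292325] [-8.83966658e-04  9.83137362e-01  1.82866309e-01 -2.42317096e-04] 0.0726
top {'fx': 378.805426359674, 'fy': 378.805426359674, 'cx': 248.51204449308466, 'cy': 190.15334334006357, 'rvec': array([ 2.17001311, -2.13346242,  0.15244483]), 'tvec': array([-0.04339779,  0.53233618,  1.22544035])}
scene {'fx': 478.03246060189, 'fy': 478.03246060189, 'cx': 250.25214706841322, 'cy': 190.1598263258106, 'rvec': array([ 1.80949375,  1.25264694, -0.68236548]), 'tvec': array([-0.16782786, -0.18312979,  1.7509152 ])}
{'fx': 297.3186396354542, 'fy': 297.3186396354542, 'cx': 258.0828591427377, 'cy': 189.3659651834027, 'rvec': array([-2.40267647,  1.6485401 ,  0.22309955]), 'tvec': array([-0.67285752, -0.03446577,  0.37865412])}
```

View pics/top0.png

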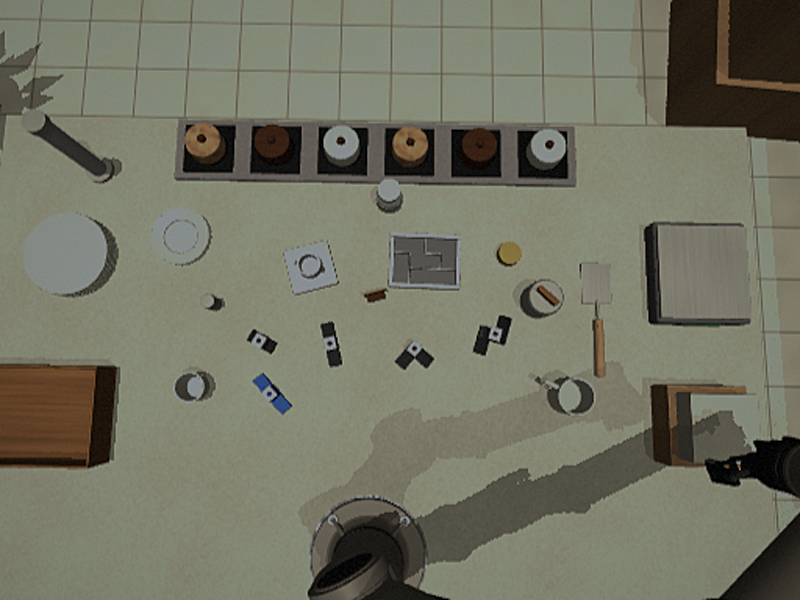

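View pics/scene0.png

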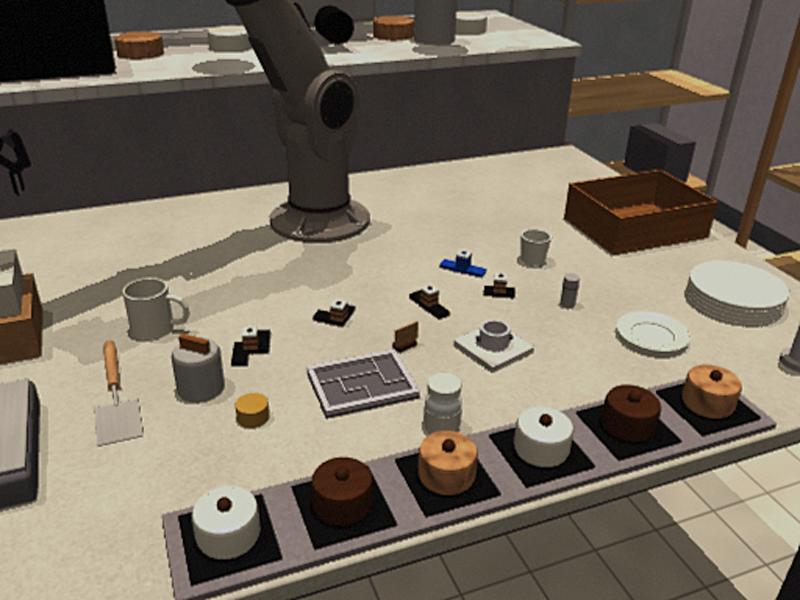

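The top view shows (800x600 px) the tin at (209,301), the base at (311,266), the tray at (425,262) and the shell at (543,297). All four boards are out: short (262,341), long (331,344), L (415,355) and S (492,335). The blue decoy is at (272,393), and the scene view agrees. Next I take rough positions from depth, then wrist views from several places.

```bash
cat > h.py <<'E'
import numpy as np, cv2
from scipy.spatial.transform import Rotation as R
from cell import env, kin, camera, calibration, job
def cloud(c,d,wrist):
    """world xyz for each pixel"""
    v,u=np.mgrid[0:d.shape[0],0:d.shape[1]].astype(float)
    x=(u-c['cx'])/c['fx'];y=(v-c['cy'])/c['fy']
    if wrist:
        r=np.hypot(x,y);k=np.where(r>1e-9,np.tan(np.minimum(r,1.5))/np.maximum(r,1e-9),1);x=x*k;y=y*k
    P=np.stack([x*d,y*d,d],-1)-c['tvec']
    W=P@R.from_rotvec(c['rvec']).as_matrix()   # R^T p
    W[d<=0]=np.nan
    return W
def q(yaw):
    """tool down; tool x axis along yaw, fingers close along yaw-90deg"""
    o=(R.from_euler('z',yaw)*R.from_quat([1,0,0,0])).as_quat()
    return np.array([o[3],o[0],o[1],o[2]])
def shot(name):
    c=calibration('wrist');p,d=camera('wrist');np.savez(name+'.npz',p=p,d=d,**c)
    return p,cloud(c,d,True)
def ortho(p,W,x0,y0,half=.08,s=.0005):
    """top-down colour and height map; row ~ -x (up=+x), col ~ -y. keeps the highest point"""
    n=int(2*half/s);r=(x0+half-W[...,0])/s;cc=(y0+half-W[...,1])/s
    ok=np.isfinite(r)&(r>=0)&(r<n)&(cc>=0)&(cc<n)
    r=r[ok].astype(int);cc=cc[ok].astype(int);z=W[...,2][ok];col=p[ok];o=np.argsort(z)
    H=np.full((n,n),-1.,np.float32);I=np.zeros((n,n,3),np.uint8)
    for dr in(-1,0,1):
        for dc in(-1,0,1):
            a=np.clip(r+dr,0,n-1);b=np.clip(cc+dc,0,n-1)
            pass
    H[r[o],cc[o]]=z[o];I[r[o],cc[o]]=col[o]
    k=np.ones((5,5));Hd=cv2.dilate(H,k);m=H<0;H[m]=Hd[m];Id=cv2.dilate(I,k);I[m]=Id[m]
    return I,H
E
python3 - <<'E'
from h import *
D=np.load('top0.npz');W=cloud(calibration('top'),D['d'],False)
for n,(u,v) in dict(tin=(209,299),base=(311,266),tray=(425,262),shell=(543,296),short=(262,341),long=(331,344),L=(415,350),S=(495,335),blue=(271,393),tag=(375,295),weight=(509,253),jar=(389,195),mug=(572,397),floor=(440,430),cream=(194,387)).items():
    print(n,W[int(v*.64),int(u*.64)].round(3))
c=calibration('wrist');Rc=R.from_rotvec(c['rvec']).as_matrix();s=env.get_state()
o=s['orientation'];Rt=R.from_quat([*o[1:],o[0]]).as_matrix()
print('cam in tcp',Rt.T@(-Rc.T@c['tvec']-s['tcp_pos']),'\n',(Rc@Rt).T.round(3))
for p in [(.5,.25),(.5,0),(.5,-.2),(.6,.2),(.62,-.2),(.6,0),(.65,-.3),(.65,.4)]:
    for yw in (0,1.57,-1.57): print(p,yw,kin.inverse_kinematics([*p,.3],q(yw)) is not None,end=' ')
E
```

```text
tin [0.52  0.343 0.06 ]
base [0.602 0.135 0.019]
tray [ 0.62  -0.114  0.001]
shell [ 0.535 -0.35   0.087]
short [0.435 0.232 0.041]
long [0.432 0.087 0.038]
L [ 0.421 -0.09   0.042]
S [ 0.457 -0.258  0.042]
blue [0.329 0.208 0.038]
tag [ 0.543 -0.005  0.011]
weight [ 0.639 -0.293  0.027]
jar [ 0.748 -0.029  0.079]
mug [ 0.329 -0.43   0.008]
floor [ 0.255 -0.147 -0.   ]
cream [0.338 0.378 0.007]
cam in tcp [ 0.06676788 -0.00133925 -0.07038465] 
 [[ 0.    -0.965 -0.264]
 [ 1.     0.     0.   ]
 [-0.    -0.264  0.965]]
(0.5, 0.25) 0 True (0.5, 0.25) 1.57 True (0.5, 0.25) -1.57 True (0.5, 0) 0 True (0.5, 0) 1.57 True (0.5, 0) -1.57 True (0.5, -0.2) 0 True (0.5, -0.2) 1.57 True (0.5, -0.2) -1.57 True (0.6, 0.2) 0 True (0.6, 0.2) 1.57 True (0.6, 0.2) -1.57 True (0.62, -0.2) 0 True (0.62, -0.2) 1.57 True (0.62, -0.2) -1.57 True (0.6, 0) 0 True (0.6, 0) 1.57 True (0.6, 0) -1.57 True (0.65, -0.3) 0 True (0.65, -0.3) 1.57 True (0.65, -0.3) -1.57 True (0.65, 0.4) 0 True (0.65, 0.4) 1.57 True (0.65, 0.4) -1.57 True
```

Run:
```python
from h import *
T={}
for i,(x,y,z) in enumerate([(.5,-.30,.26),(.6,-.11,.25),(.46,0,.25),(.59,.13,.25),(.48,.28,.25)]):
    env.reach([x,y,z],q(0)); p,W=shot(f'w{i}')
    g=W[...,2];print(i,env.get_state()['time'],'table z',np.nanmedian(g[np.abs(g)<.006]))
    T[i]=(p,W)
def tile(i,x,y,half=.1): 
    I,H=ortho(*T[i],x,y,half,.0005); return I
rows=[[tile(1,.62,-.114),tile(3,.602,.135)],[tile(2,.62,-.114),tile(4,.602,.135)]]
rows=[[(1,.62,-.114),(3,.602,.135),(0,.535,-.35)],[(4,.52,.343),(2,.432,.087),(4,.435,.232)],]
M=np.vstack([np.hstack([cv2.resize(tile(i,x,y,.1),(266,266),interpolation=cv2.INTER_AREA) for i,x,y in r]) for r in rows])
cv2.imwrite('pics/m1.png',np.clip(M*1.4,0,255).astype(np.uint8))
M=np.hstack([cv2.resize(tile(i,x,y,.1),(400,400)) for i,x,y in[(2,.421,-.09),(0,.457,-.258)]])
cv2.imwrite('pics/m2.png',np.clip(M*1.4,0,255).astype(np.uint8))
```

```text
0 1.7 table z 0.0005205811521066778
1 2.6167 table z 0.0005055180057355019
2 3.4083 table z 0.000503861242180982
3 4.225 table z 0.0004834695691771584
4 5.0417 table z 0.0005053448764442336
```

View pics/m1.png

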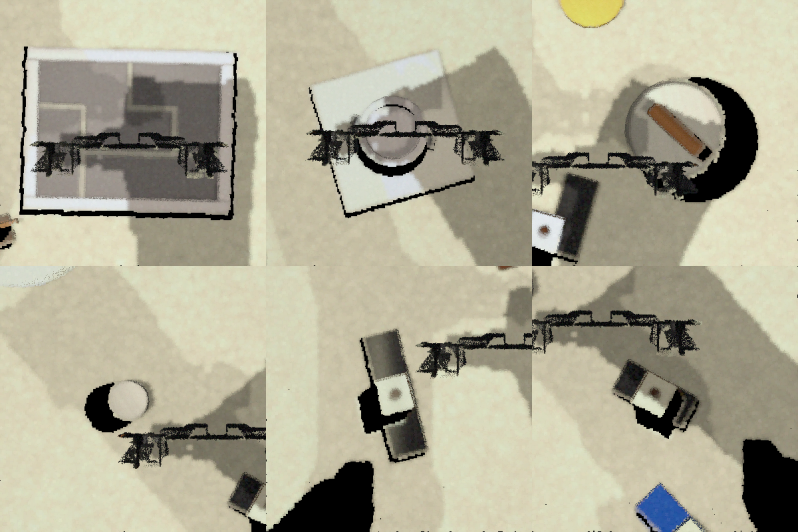

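The first montage shows the tray, base with cup, shell with bar, tin, and long and short boards, all clear. The gripper's fingers overlay the middle of each tile. I'll mask them out, fuse the views and fit the poses.

```bash
cat >> h.py <<'E'
def load(i):
    D=np.load(f'w{i}.npz');c={k:D[k] for k in('fx','fy','cx','cy','rvec','tvec')}
    return D['p'],clean(cloud(c,D['d'],True))
def clean(W,zmax=.115):
    W=W.copy();W[W[...,2]>zmax]=np.nan;return W
def rect(P):
    (c,(w,h),a)=cv2.minAreaRect((P*1000).astype(np.float32)); a=np.deg2rad(a)
    if w<h: w,h,a=h,w,a+np.pi/2
    return np.array(c)/1000,w,h,a   # a: direction of long side
def near(p,W,x,y,r,z0,z1):
    m=(np.hypot(W[...,0]-x,W[...,1]-y)<r)&(W[...,2]>z0)&(W[...,2]<z1);return m
E
python3 - <<'E'
from h import *
T=[load(i) for i in range(5)]
for i in range(5):
    p,W=T[i];print('view',i)
    m=near(p,W,.62,-.114,.11,.012,.020);P=W[m]
    if len(P)>500:
        c,w,h,a=rect(P[:,:2]);print(' tray',c.round(4),round(w,1),round(h,1),np.rad2deg(a).round(2),np.median(P[:,2]).round(4))
    m=near(p,W,.602,.135,.075,.010,.0175);P=W[m]
    if len(P)>1000:
        c,w,h,a=rect(P[:,:2]);print(' plinth',c.round(4),round(w,1),round(h,1),np.rad2deg(a).round(2),np.median(P[:,2]).round(4))
    m=near(p,W,.602,.135,.06,.043,.05);P=W[m]
    if len(P)>200:
        c,rr=cv2.minEnclosingCircle((P[:,:2]*1000).astype(np.float32));c=np.array(c)/1000;print(' cup',c.round(4),rr,np.median(P[:,2]).round(4))
        m=near(p,W,*c,.034,.019,.032)&~near(p,W,*c,.0285,-1,1);P=W[m]
        an=np.rad2deg(np.arctan2(P[:,1]-c[1],P[:,0]-c[0]))
        print(' lug angles',np.histogram(an,bins=np.arange(-180,181,15))[0], [np.median(an[s]).round(1) for s in (an>0,an<0)])
    m=near(p,W,.52,.343,.04,.055,.07);P=W[m]
    if len(P)>100:
        c,rr=cv2.minEnclosingCircle((P[:,:2]*1000).astype(np.float32));print(' tin',c,rr,np.median(P[:,2]).round(4))
    m=near(p,W,.535,-.35,.05,.07,.08);P=W[m]
    if len(P)>300:
        c,rr=cv2.minEnclosingCircle((P[:,:2]*1000).astype(np.float32));print(' shell',c,rr,np.median(P[:,2]).round(4))
    m=near(p,W,.535,-.35,.05,.092,.105);P=W[m]
    if len(P)>100:
        c,w,h,a=rect(P[:,:2]);print(' bar',c.round(4),w,h,np.rad2deg(a).round(2),np.median(P[:,2]).round(4))
    for n,x,y in(('short',.435,.232),('long',.432,.087),('L',.421,-.09),('S',.457,-.258)):
        m=near(p,W,x,y,.03,.034,.0425);P=W[m]
        if len(P)>100:
            c,w,h,a=rect(P[:,:2]);print(' dummy',n,c.round(4),round(w,1),round(h,1),np.rad2deg(a).round(2),np.median(P[:,2]).round(4))
        m=near(p,W,x,y,.07,.006,.0125);P=W[m]
        if len(P)>100:
            c,w,h,a=rect(P[:,:2]);print('   board',n,c.round(4),round(w,1),round(h,1),np.rad2deg(a).round(2),np.median(P[:,2]).round(4))
P=np.vstack([t[0] for t in T]);W=np.vstack([t[1] for t in T])
f=lambda x,y,h:cv2.resize(ortho(P,W,x,y,h)[0],(400,400))
I=np.hstack([f(.62,-.114,.1),f(.602,.135,.06)]);cv2.imwrite('pics/m3.png',np.clip(I*1.4,0,255).astype(np.uint8))
E
```

```text
view 0
 tray [ 0.617  -0.1085] 161.4 130.8 88.81 0.0159
 shell (537.6234130859375, -357.9010314941406) 37.601341247558594 0.0763
 bar [ 0.5374 -0.3577] 50.336753845214844 12.130163192749023 47.17 0.0983
   board long [0.4361 0.0877] 94.8 28.5 13.82 0.0101
 dummy L [ 0.4285 -0.0887] 26.9 25.5 138.41 0.0402
   board L [ 0.4042 -0.0913] 63.0 61.6 140.08 0.0103
 dummy S [ 0.4611 -0.2591] 26.5 24.4 163.33 0.0405
   board S [ 0.4611 -0.2593] 95.4 61.7 163.95 0.0104
view 1
 tray [ 0.6175 -0.1077] 161.9 131.0 89.12 0.0162
 plinth [0.6036 0.1396] 102.5 100.8 105.9 0.0142
 cup [0.6034 0.1395] 26.824621200561523 0.046
 lug angles [ 0  0  0  0 19 26  0  0  0  0  0  0  0  0  0  0  0  0  0  0  0  0  0  0] [np.float64(nan), np.float64(-103.5)]
 shell (538.0317993164062, -356.6369323730469) 37.66329574584961 0.0765
 bar [ 0.5377 -0.3569] 50.454612731933594 12.109603881835938 47.01 0.0984
 dummy short [0.4395 0.2391] 28.7 25.0 152.11 0.0401
   board short [0.4396 0.2389] 61.8 28.4 61.79 0.0101
   board long [0.4705 0.0976] 28.0 25.1 106.22 0.0103
 dummy L [ 0.4395 -0.093 ] 26.8 11.8 79.91 0.0389
   b
[... 1349 characters left out ...]
5
   board S [ 0.4557 -0.2464] 77.8 43.8 161.32 0.0106
view 4
 tray [ 0.6189 -0.0462] 129.4 33.7 177.58 0.0161
 plinth [0.6034 0.1403] 100.8 100.6 105.96 0.0144
 cup [0.6035 0.14  ] 26.419170379638672 0.0463
 lug angles [ 0  0  0  0  0  0  0  0  0  0  0  0  0  0  0  0 20 28  0  0  0  0  0  0] [np.float64(77.4), np.float64(nan)]
 tin (519.2218627929688, 346.17694091796875) 15.211094856262207 0.0622
 dummy short [0.4388 0.2401] 26.4 24.9 151.03 0.0405
   board short [0.4146 0.2481] 88.3 62.6 160.88 0.0105
 dummy long [0.4356 0.0901] 27.1 25.3 13.87 0.0404
   board long [0.4358 0.0907] 95.3 27.9 14.34 0.0106
   board L [ 0.4057 -0.0762] 64.6 55.3 26.7 0.0105
  return _methods._mean(a, axis=axis, dtype=dtype,
  ret = ret.dtype.type(ret / rcount)
```

View pics/m3.png

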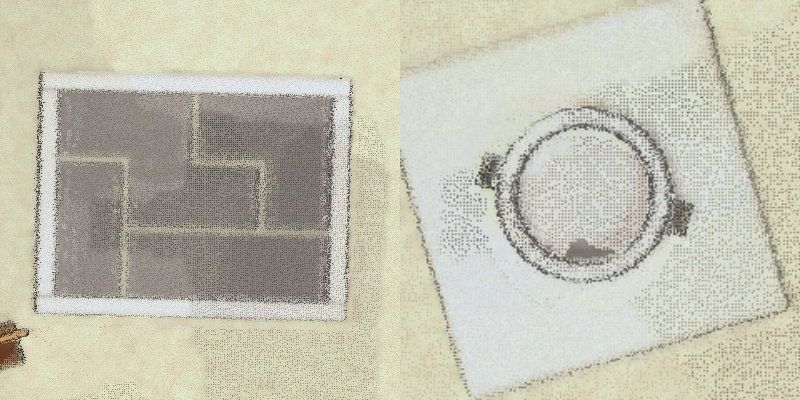

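View pics/m2.png

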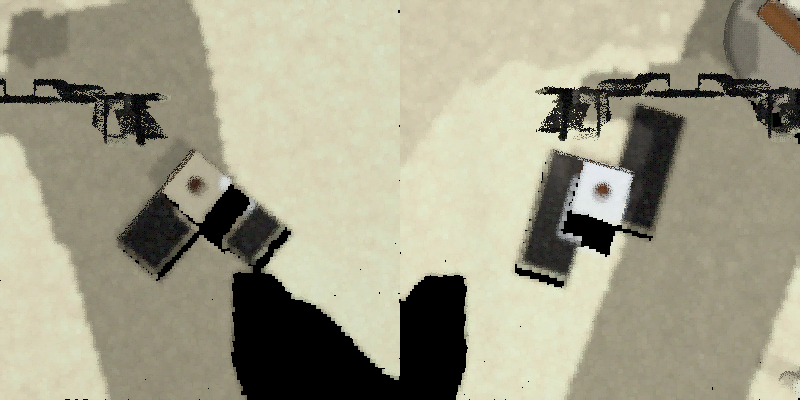

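The tray's strips give the pockets (left tile, up = +x, left = +y). S is in the upper-left cells, L at the upper right with its corner at (300,120), short in the left column at (90,230) and long along the bottom at (225,265). The tray's x therefore points up the picture.

The lugs, at (490,170) and (682,218), lie at about +76 and −104 degrees, which puts base yaw at about 15.9 degrees. In the second picture, L's dummy is at (195,184) and S's at (602,190).

Next is a point-classification fit for the boards and tray.

```bash
cat >> h.py <<'E'
from scipy.optimize import minimize
mm=.001
SH={'tray':[(-60.5,60.5,-77.5,77.5)],'plinth':[(-50,50,-50,50)],
'l':[(-13.5,13.5,-13.5,47.5),(-47.5,13.5,-13.5,13.5)],
's':[(-30.5,-3.5,-47.5,13.5),(3.5,30.5,-13.5,47.5),(-30.5,30.5,-13.5,13.5)],
'long':[(-13.5,13.5,-47.5,47.5)],'short':[(-30.5,30.5,-13.5,13.5)]}
HT={'tray':.003,'plinth':.007}
def fit(name,W,x,y,yaw,rad=None):
    """pose fit: raised points in the outline, table points outside. Returns x,y,yaw,score(0..1)"""
    rad=rad or {'tray':.105,'plinth':.078}.get(name,.058)
    P=W.reshape(-1,3);P=P[np.isfinite(P[:,0])];P=P[(np.hypot(P[:,0]-x,P[:,1]-y)<rad)&(P[:,2]>-.004)]
    lab=np.where(P[:,2]>HT.get(name,.005),1.,-1.)
    def cost(v,w=1.5*mm):
        c,s=np.cos(v[2]),np.sin(v[2]);dx=P[:,0]-v[0];dy=P[:,1]-v[1];a=c*dx+s*dy;b=c*dy-s*dx
        sd=np.max([np.min([a-r[0]*mm,r[1]*mm-a,b-r[2]*mm,r[3]*mm-b],0) for r in SH[name]],0)
        return -np.mean(lab*np.tanh(sd/w))
    best=None
    for w in(6*mm,1.5*mm):
        v0=[x,y,yaw] if best is None else best.x
        S=np.array([v0]+[[v0[0]+.006,v0[1],v0[2]],[v0[0],v0[1]+.006,v0[2]],[v0[0],v0[1],v0[2]+.12]])
        best=minimize(cost,v0,args=(w,),method='Nelder-Mead',options=dict(initial_simplex=S,xatol=1e-5,fatol=1e-6))
    return np.array([*best.x,-best.fun])
E
python3 - <<'E'
from h import *
d=np.deg2rad
for i in range(5):
    p,W=load(i);print(i)
    for n,x,y,a,vs in(('tray',.6175,-.109,d(-1.5),(0,1,2,3)),('plinth',.6034,.1396,d(15.9),(1,3,4)),('short',.439,.2398,d(62),(2,4)),('long',.4356,.09,d(14),(2,4)),('l',.4285,-.088,d(-40),(0,2)),('s',.461,-.259,d(-17),(0,)),('s',.461,-.259,d(73),(0,))):
        if i in vs: v=fit(n,W,x,y,a);print('  ',n,v[:2].round(4),np.rad2deg(v[2]).round(2),v[3].round(3))
E
```

```text
0
   tray [ 0.622  -0.1117] -1.42 0.951
   l [ 0.4048 -0.1008] -73.22 0.731
   s [ 0.4564 -0.2824] 17.38 0.482
   s [ 0.4614 -0.2593] 73.15 0.928
1
   tray [ 0.6217 -0.1107] -1.47 0.979
   plinth [0.6036 0.1398] 15.85 0.913
2
   tray [ 0.6213 -0.1107] -1.47 0.958
   short [0.4398 0.2391] 59.89 0.907
   long [0.4354 0.0895] 104.15 0.931
   l [ 0.4097 -0.0961] -70.3 0.72
3
   tray [ 0.6219 -0.1094] -1.48 0.948
   plinth [0.603  0.1399] 16.02 0.974
4
   plinth [0.6036 0.1398] 15.94 0.946
   short [0.4388 0.239 ] 61.84 0.949
   long [0.4351 0.0903] -76.19 0.906
```

```bash
cat >> h.py <<'E'
TRAY=np.array([.6217,-.1107,np.deg2rad(-1.46)]);CUP=np.array([.6035,.1397]);BYAW=np.deg2rad(15.9)
N=env.nose_length
def st(tag=''):
    s=env.get_state();print(tag,'t=%.1f'%s['time'],'tcp',s['tcp_pos'].round(4),'open %.4f gf %.1f'%(s['opening'],s['gripper_force']),'F',np.round(s['force'],1));return s
def go(x,y,z,yaw): env.reach([x,y,z],q(yaw))
E
python3 - <<'E'
from h import *
x,y=.5194,.346
env.grip(.06)
go(x,y,.20,0);print(env.movel([x,y,N+.036],.15,stop_force=15))
env.grip(.0,60);s=st('grip')
env.movel([x,y,.22],.25);st('lift')
go(*CUP,.22,0);s=st('over')
print(env.movel([*CUP,.018+N+.036+.008],.2,stop_force=15))
print(env.movel([*CUP,.018+N+.036-.002],.04,stop_force=8));st('down')
env.grip(.055);env.dwell(.3);st()
env.movel([*CUP,.25],.3)
go(.5,-.30,.26,0)
p,W=shot('w5');P0=W;W=clean(W,.13)
m=near(p,W,.535,-.35,.09,.092,.105);c,w,h,a=rect(W[m][:,:2]);print('bar',c,w,h,np.rad2deg(a),np.median(W[m][:,2]))
m=near(p,W,*c,.06,.07,.08);c2,rr=cv2.minEnclosingCircle((W[m][:,:2]*1000).astype(np.float32));print('top',c2,rr);st()
E
```

```text
False
grip t=7.0 tcp [0.52   0.3463 0.1099] open 0.0283 gf 58.9 F [ 0.4 -0.6  5.8]
lift t=7.6 tcp [0.5192 0.3457 0.2201] open 0.0281 gf 59.1 F [-0.1  0.  -1.1]
over t=8.5 tcp [0.6026 0.1419 0.2193] open 0.0283 gf 59.1 F [-0.2  0.6 -0.4]
False
True
down t=9.4 tcp [0.605  0.1395 0.1274] open 0.0282 gf 60.2 F [-0.6 -2.8  2.6]
 t=10.0 tcp [0.6038 0.1402 0.126 ] open 0.0552 gf 0.0 F [ 0.5 -0.1 -0. ]
bar [ 0.53723932 -0.35784198] 50.68244171142578 12.545573234558105 47.07931900024414 0.09823870608736267
top (537.546875, -357.75250244140625) 37.43699645996094
 t=12.3 tcp [ 0.501  -0.2984  0.2599] open 0.0547 gf 0.0 F [0.6 0.2 0.2]
```

Run:
```python
from h import *
p,d=camera('top');W=cloud(calibration('top'),d,False)
m=near(p,W,*CUP,.03,.065,.095);print('tin top',W[m].mean(0),m.sum())
r=np.deg2rad
g=np.array([.5373,-.3578]);
for k in(0,180,-180):
    J=[kin.inverse_kinematics([*xy,z],q(r(a+k))) for xy,z,a in((g,.16,47.1),(CUP,.26,75.9),(CUP,.17,75.9),(CUP,.17,15.9))]
    print(k,[None if j is None else j[[0,4,6]].round(2) for j in J])
```

```text
tin top [0.59996354 0.13883502 0.07875964] 71
0 [array([ 0.68,  0.19, -0.42]), array([ 0.08,  0.29, -0.81]), array([ 0.04,  0.36, -0.87]), array([-0.09,  0.22, -1.81])]
180 [array([-0.25, -1.08, -2.53]), array([0.46, 0.71, 2.  ]), array([-1.09, -1.04, -2.83]), array([0.45, 0.89, 0.84])]
-180 [array([-0.25, -1.08, -2.53]), array([0.46, 0.71, 2.  ]), array([-1.09, -1.04, -2.83]), array([0.45, 0.89, 0.84])]
```

Tin top reads z≈0.079 at the cup, so it is standing in place. Now the shell.

Run:
```python
from h import *
r=np.deg2rad;g=[.5374,-.3578];K=.078+N
env.grip(.04);go(*g,.21,r(47.1));env.dwell(.2)
print(env.movel([*g,K],.1,stop_force=15));env.dwell(.1)
env.grip(0,100);st('grip')
print(env.movel([*g,K+.11],.25));a=st('lift')
go(*CUP,K+.112,r(75.9));env.dwell(.3);st('over')
env.movel([*CUP,K+.032],.15);env.dwell(.2);st('above lugs')
print(env.movel([*CUP,K+.0135],.03,stop_force=8));s=st('down')
print('rim z',s['tcp_pos'][2]-K)
```

```text
False
grip t=14.9 tcp [ 0.5378 -0.3581  0.1513] open 0.0097 gf 98.6 F [ 0.2 -1.1  3.4]
False
lift t=15.4 tcp [ 0.5368 -0.3576  0.26  ] open 0.0096 gf 98.1 F [-0.1  0.6 -1.8]
over t=17.6 tcp [0.6036 0.1391 0.2626] open 0.0096 gf 98.1 F [ 0.2  1.1 -1.7]
above lugs t=18.5 tcp [0.604  0.1399 0.1838] open 0.0098 gf 101.6 F [-0.3  0.5 -1.1]
True
down t=19.0 tcp [0.6034 0.1395 0.1652] open 0.0096 gf 102.4 F [ 1.2 -0.1  4. ]
rim z 0.01455163005438942
```

Run:
```python
from h import *
env.dwell(.3)
j=env.get_state()['qpos'].copy();t0=env.get_state()['torque'][2]
for k in range(1,13):
    jj=j.copy();jj[6]-=np.deg2rad(5.1*k);env.goto_joints(jj)
    s=env.get_state();print(k,(s['torque'][2]-t0).round(2),s['tcp_pos'].round(4),end=' | ')
    if abs(s['torque'][2]-t0)>2: break
env.dwell(.4);s=st('turned');o=s['orientation'];print(np.rad2deg(R.from_quat([*o[1:],o[0]]).as_matrix()[:2,0]@[1,0]))
X=R.from_quat([*o[1:],o[0]]).as_matrix()[:,0];print('yaw',np.rad2deg(np.arctan2(X[1],X[0])))
env.grip(.04);env.dwell(.3);env.movel([*s['tcp_pos'][:2],.27],.2)
p,W=shot('w6');W=clean(W,.13)
m=near(p,W,*CUP,.06,.102,.118);c,w,h,a=rect(W[m][:,:2]);print('bar',c,w,h,np.rad2deg(a),np.median(W[m][:,2]));st()
```

```text
1 -0.02 [0.6036 0.1396 0.1652] | 2 -0.06 [0.6035 0.1396 0.1652] | 3 0.02 [0.6035 0.1396 0.1652] | 4 -0.03 [0.6035 0.1396 0.1652] | 5 -0.04 [0.6035 0.1396 0.1652] | 6 0.0 [0.6035 0.1395 0.1652] | 7 -0.02 [0.6035 0.1395 0.1652] | 8 0.02 [0.6036 0.1395 0.1652] | 9 0.03 [0.6036 0.1395 0.1652] | 10 -0.05 [0.6036 0.1394 0.1652] | 11 -0.02 [0.6036 0.1395 0.1652] | 12 0.32 [0.6043 0.1393 0.1654] | turned t=22.7 tcp [0.6042 0.1393 0.1655] open 0.0095 gf 101.9 F [5.7 0.  0.3]
55.404269163682656
yaw 14.763139770205656
bar [0.60422211 0.13996434] 49.226600646972656 12.011427879333496 16.478473663330078 0.11234924538763218
 t=24.1 tcp [0.6034 0.1388 0.2683] open 0.0399 gf 0.0 F [-0.4 -0.5 -0.3]
```

Shell is down and locked: bar at 16.5° against base 15.9°, with its top at 0.112 m. Now the boards, starting with S.

```bash
cat >> h.py <<'E'
PL={'l':(34,-51),'s':(17,17),'long':(-34,-17),'short':(-17,51)}
HB=.015+N     # TCP above board underside when gripping
def place(n):
    c,s=np.cos(TRAY[2]),np.sin(TRAY[2]);a,b=np.array(PL[n])*mm
    return TRAY[:2]+[c*a-s*b,s*a+c*b]
def find(n,g,tag):
    env.grip(.05)
    go(g[0]+.05,g[1],.25,0);env.dwell(.15);p,W=shot(tag);v=fit(n,clean(W),*g)
    m=near(p,clean(W),*v[:2],.03,.034,.0435);c=rect(W[m][:,:2])
    print(n,'fit',v[:2].round(4),np.rad2deg(v[2]).round(1),v[3].round(3),'dummy',c[0].round(4),np.round(c[1:3],1),np.rad2deg(c[3]).round(1),'z',np.median(W[m][:,2]).round(4));return v
def yaws(v,n):
    best=None
    for k in((0,) if n=='l' else (0,np.pi)):
        for o in(np.pi/2,-np.pi/2):
            a,b=v[2]+o,TRAY[2]+k+o
            A=kin.inverse_kinematics([*v[:2],.2],q(a));B=kin.inverse_kinematics([*place(n),.2],q(b))
            if A is None or B is None or max(abs(A[6]),abs(B[6]))>2.85: continue
            d=abs(A-B).max()
            if best is None or d<best[0]: best=(d,a,b)
    return best
def pick(n,v,a):
    go(*v[:2],.18,a);env.dwell(.2)
    hit=env.movel([*v[:2],HB],.12,stop_force=12);env.dwell(.1)
    env.grip(0,70);st('grip hit=%s'%hit)
    env.movel([*v[:2],.235],.25);return st('lift')
def put(n,b):
    t=place(n);go(*t,.235,b);env.dwell(.3)
    env.movel([*t,.021+HB],.15);env.dwell(.25);st('over')
    for dx,dy in[(0,0),(1,0),(-1,0),(0,1),(0,-1),(1.5,1.5),(-1.5,-1.5),(1.5,-1.5),(-1.5,1.5)]:
        u=t+np.array([dx,dy])*mm
        if dx or dy: env.movel([*u,.016+HB],.03)
        hit=env.movel([*u,.0055+HB],.02,stop_force=6);z=env.get_state()['tcp_pos'][2]-HB
        print('try',dx,dy,hit,'underside %.4f'%z)
        if z<.0085: break
    st('down')
def free(n,tag):
    s=env.get_state()['tcp_pos'];env.grip(.045);env.dwell(.2);env.movel([s[0],s[1],.25],.25)
    p,W=shot(tag);W=clean(W);t=place(n)
    m=near(p,W,*t,.025,.043,.0485);c=rect(W[m][:,:2]);print('dummy at',(c[0]-t).round(4),np.round(c[1:3],1),np.rad2deg(c[3]).round(1),'top',np.median(W[m][:,2]).round(4),'n',m.sum());st()
E
python3 - <<'E'
from h import *
v=find('s',[.461,-.259,np.deg2rad(73.2)],'w7');y=yaws(v,'s');print(y)
s=pick('s',v,y[1])
if s['opening']>.015: put('s',y[2]);free('s','w8')
E
```

```text
s fit [ 0.4614 -0.2596] 73.7 0.924 dummy [ 0.4613 -0.2593] [26.5 23.9] 162.8 z 0.0406
(np.float64(1.2266993938435), np.float64(-0.2850659972223082), np.float64(-1.5962781338740137))
grip hit=False t=28.1 tcp [ 0.4618 -0.2598  0.0884] open 0.0227 gf 69.5 F [-0.9 -0.   5.7]
lift t=28.9 tcp [ 0.4605 -0.2594  0.2338] open 0.0226 gf 68.6 F [-1.  -0.4 -1.1]
over t=31.7 tcp [ 0.6396 -0.0941  0.1094] open 0.0230 gf 68.6 F [-0.9  1.  -0.6]
try 0 0 True underside 0.0069
down t=32.4 tcp [ 0.6389 -0.0941  0.0945] open 0.0228 gf 69.2 F [-0.2  0.4  4.2]
dummy at [-0.0012  0.0015] [26.8 22.9] 88.3 top 0.0464 n 627
 t=33.8 tcp [ 0.6379 -0.0936  0.248 ] open 0.0452 gf 0.0 F [-0.3 -0.2 -0.3]
```

Run:
```python
from h import *
r=np.deg2rad
for n,g in(('l',[.4285,-.088,r(50)]),('long',[.4353,.09,r(-76)]),('short',[.4388,.2392,r(61.9)])):
    v=find(n,g,'f_'+n)
    if v[3]<.86: print('poor fit');break
    y=yaws(v,n);s=pick(n,v,y[1])
    if s['opening']<.018: print('lost');break
    put(n,y[2])
    s=env.get_state()
    if s['opening']<.018 or s['tcp_pos'][2]-HB>.0085: print('check');break
    free(n,'p_'+n)
```

```text
l fit [ 0.4284 -0.0891] 49.1 0.927 dummy [ 0.4281 -0.0885] [26.8 23.8] 140.4 z 0.0406
grip hit=False t=37.6 tcp [ 0.4287 -0.0891  0.0882] open 0.0228 gf 68.7 F [-1.4 -0.5  7.1]
lift t=38.4 tcp [ 0.4277 -0.0888  0.2342] open 0.0228 gf 68.4 F [-0.4 -0.5 -1.2]
over t=40.8 tcp [ 0.6548 -0.1626  0.1095] open 0.0227 gf 68.4 F [ 0.2  0.1 -0.5]
try 0 0 True underside 0.0068
down t=41.5 tcp [ 0.6542 -0.1625  0.0944] open 0.0223 gf 68.9 F [-0.6 -0.3  5.3]
dummy at [-0.001   0.0013] [26.5 23. ] 89.2 top 0.0463 n 613
 t=42.9 tcp [ 0.6532 -0.1618  0.2479] open 0.0452 gf 0.0 F [ 0.3 -1.2 -0.6]
long fit [0.4351 0.0896] -76.5 0.954 dummy [0.4359 0.0896] [26.2 24.2] 14.0 z 0.0405
grip hit=False t=46.5 tcp [0.4355 0.0897 0.0883] open 0.0226 gf 69.0 F [-0.8 -0.9  7.7]
lift t=47.2 tcp [0.4344 0.0895 0.2341] open 0.0227 gf 68.5 F [-0.2  0.7 -1.1]
over t=49.8 tcp [ 0.5877 -0.1268  0.1094] open 0.0226 gf 68.5 F [ 0.  -0.  -0.3]
try 0 0 True underside 0.0068
down t=50.5 tcp [ 0.5871 -0.1267  0.0944] open 0.0225 gf 69.2 F [-1.5 -0.4  5.9]
dummy at [-0.0014  0.0008] [26.  23.5] 88.0 top 0.0464 n 614
 t=51.8 tcp [ 0.5862 -0.1262  0.2483] open 0.0451 gf 0.0 F [ 0.1  0.8 -0.6]
short fit [0.4393 0.2389] 61.4 0.943 dummy [0.4391 0.239 ] [26.5 24.4] 151.5 z 0.0405
grip hit=False t=57.2 tcp [0.4398 0.2392 0.0884] open 0.0227 gf 69.4 F [-0.1 -0.1  6.6]
lift t=58.0 tcp [0.4387 0.2384 0.234 ] open 0.0228 gf 68.6 F [-0.9 -0.1 -1.5]
over t=60.8 tcp [ 0.6065 -0.0593  0.1094] open 0.0229 gf 68.6 F [-0.3  0.7 -0.5]
try 0 0 True underside 0.0068
down t=61.5 tcp [ 0.6058 -0.0593  0.0944] open 0.0225 gf 69.4 F [-0.6 -0.5  4.4]
dummy at [-0.0004  0.0014] [25.9 23. ] 88.1 top 0.0465 n 605
 t=62.9 tcp [ 0.6047 -0.0591  0.248 ] open 0.0449 gf 0.0 F [ 0.6  0.1 -0.2]
```

All four boards read flush. Final check with one picture, then I'll hand in.

Run:
```python
from h import *
go(.56,.02,.32,0);env.dwell(.5);p,W=shot('end');W=clean(W,.14)
for n in PL:
    t=place(n);m=near(p,W,*t,.025,.043,.05)
    if m.sum()>50: c=rect(W[m][:,:2]);print(n,(c[0]-t).round(4),np.rad2deg(c[3]).round(1),np.median(W[m][:,2]).round(4))
    m=near(p,W,*t,.028,.012,.025);print('   board z',np.percentile(W[m][:,2],[10,50,90]).round(4))
m=near(p,W,*CUP,.06,.102,.118);c,w,h,a=rect(W[m][:,:2]);print('bar',c,np.rad2deg(a),np.median(W[m][:,2]))
cv2.imwrite('pics/end.png',np.clip(p*1.4,0,255).astype(np.uint8));st()
```

```text
l [-0.0011  0.0014] 90.2 0.0464
   board z [0.0153 0.0165 0.0181]
s [-0.0009  0.0013] 87.0 0.0465
   board z [0.0149 0.0164 0.0176]
long [-0.0007  0.0015] 92.2 0.0466
   board z [0.0148 0.0164 0.018 ]
short [-0.0006  0.0018] 91.4 0.0465
   board z [0.015  0.0164 0.0175]
bar [0.60365936 0.14128828] 17.9905948638916 0.11195557255004712
 t=64.8 tcp [0.56 0.02 0.32] open 0.0449 gf 0.0 F [0.1 0.6 0.5]
```

View pics/end.png

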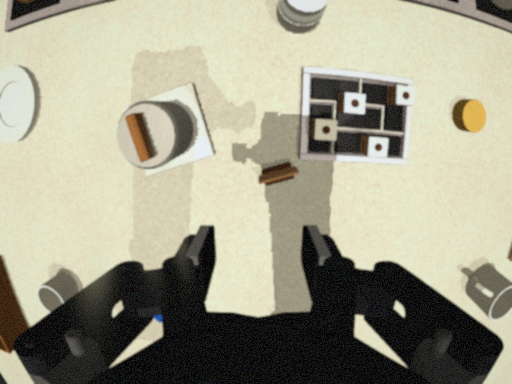

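All four boards sit in the tray, with dummies at (353,103), (403,95), (325,129) and (377,147). The shell stands on the plinth at (150,135) with its bar along the base's x. The tag at (278,172) and the weight, mug and jar look undisturbed.

```bash
python3 -c "
from h import *
print(job.job_done())"
```

```text
the job is handed in; nothing more can be done
None
```

The job is handed in: the tin is in the cup, the shell is down and turned to its stop, and all four boards measured flush in their pockets at about 65 s on the robot's clock; the hand-in call returned no verdict.

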